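# Sweep the loose jar caps off the mixing board

### The job

Clear the painter's mixing board: with the fingertips, sweep the three loose black screw caps across the board and off its edge into the open metal tray beside it. Only push the caps, never pick them up, and steer round the little jar and the wooden block, which must stay standing where they are on the board.

Things in the scene. Friction and masses are not known exactly. Their poses are not given: they have to be found in the camera images.
- board: Plain plywood mixing board, fixed to the table, 260 mm along its x, 240 mm along its y, top 32 mm above the table. Origin: centre of its underside; z up. The tray lies along one of its y sides (+y or -y, it varies), the closed paint box along the other. One cap lies in the strip at -x, one in the strip at +x, 65 to 90 mm from the centre line, and one near the middle of the board, between the jar and the block.
- tray: Open-topped steel tray, fixed, 240 mm along its x (parallel to the board's x), 110 mm along its y, 28 mm tall, walls and floor 4 mm; its rim is thus 4 mm lower than the board's top and its near wall is 4 mm from the board's edge. Origin: centre of its underside.
- paintbox: Closed flat dark wooden paint box with brass corners, fixed, 240 mm by 110 mm, 28 mm tall, along the board's other y side, 4 mm from its edge. Not the tray. Origin: centre of its underside.
- cap_a: Round black plastic screw cap lying mouth down on the board, 31 mm across, 16 mm tall, about 20 g. Origin at its centre, 8 mm above its underside. One of three alike.
- cap_b: Round black plastic screw cap lying mouth down on the board, 31 mm across, 16 mm tall, about 20 g. Origin at its centre, 8 mm above its underside. One of three alike.
- cap_c: Round black plastic screw cap lying mouth down on the board, 31 mm across, 16 mm tall, about 20 g. Origin at its centre, 8 mm above its underside. One of three alike.
- jar: Small closed glass jar with a metal lid, 40 mm across, 50 mm tall, 120 g, standing loose on the board near the middle (x within 10 mm of the centre line) of one of its y sides, centre 77 to 93 mm from the board's centre. Leave it alone. Origin: centre of its underside.
- block: Wooden sanding block with a cork sole, 30 mm along its x, 44 mm along its y, 34 mm tall, 120 g, standing loose on the board at the y side opposite the jar, likewise 77 to 93 mm from the board's centre. Leave it alone. Origin: centre of its underside.

How it is judged:
By the outcome, as a careful person would: the job done as asked, in the order asked, and still so for the second after the job is handed in, with the robot touching nothing.
It also fails if it takes over 61 s, if anything falls off the work surface, if the arm or the gripper's body presses on something with over 40 N, if the wrist force passes 120 N, or if a joint passes its speed limit or range.

### The arm

A 6-joint arm with a two-finger parallel gripper is mounted at the origin on the work surface. World frame = base frame: x ahead of the robot, y to its left, z up, the work surface at z = 0. Lengths are in m, angles in rad, forces in N, time in s.
With the tool pointing down it reaches from about 0.35 to 0.725 m from the base axis. Payload 6 kg.
Tool frame: the origin (TCP) lies midway between the tips of the shut fingers; the grasp point (between the pads) lies 19 mm behind it; z points along the fingers, y is the line along which they close (so a half turn about z gives the same grasp; the last joint's range is limited). The gripper opens to 85 mm and grips with 20 to 120 N. Pads are 22 mm wide; open, the fingers measure 114 mm over their backs; the gripper's body (76 mm by 85 mm) begins 54 mm behind the grasp point. The pads swing forward as they close: fully open they stand 13 mm farther back than shut.
Start: joints at [1.507, 0.04, 0.085, 0, -1.615, -0.334], TCP at [0.232, 0.553, 0.231] pointing down, gripper open.
Joint ranges: [-2.56, 2.56], [-1.29, 2.01], [-1.08, 1.49], [-3.29, 1.98], [-2.81, -0.18], [-2.99, 2.99]. Speed limits (rad/s): [2.57, 2.57, 3.01, 3.14, 3.14, 3.14].

### API

Orientations are given as a rotation vector (axis times angle).
In Python, from workcell import arm gives the robot as it stands. The module is installed in compiled form; this text tells all that it offers.
- The arm moves only by the tool play_rows, never from a script. Its argument "moves" is a list of rows, each a list of 6 numbers: the shift along the tool's x, y, z in units of 400 mm (1.0 is 400 mm), then the turn, a rotation vector about the tool's x, y, z in units of 180 degrees (1.0 is 180 degrees). In form: [[x, y, z, wx, wy, wz], ...]. A call has 1 to 20 rows; each row is the pose to reach, as a shift and turn from the pose commanded when the call began, along the tool's axes at that moment, turning the shorter way round; what a row does not reach only later rows make up. A row lasts 1/12 s, in which the tool goes at most 41.7 mm and 7.16 degrees, less where a joint would pass 70% of its speed; a pose out of reach is approached as far as the arm can. A call with a number of a shift or a turn outside -1 to 1 is refused whole. A call with a gripper value outside its range is refused whole. "claw" is the closure, from 0 (fully open) to 1 (shut), set as the call begins (left out, the last holds). The fingers move at their own pace and stop on an object; the grip force is fixed at half the most. Time passes only in rows, so rows that repeat a pose let the fingers close. It gives the time, the measured TCP pose, the force, the opening and the grip force at its end, in the units of the state.
- arm.get_obs(): the state, without advancing time (a new reading comes with each control period).
- arm.get_image(name): name is "side" or "top" or "wrist"; returns a dict with "img" (480x640x3 uint8, blue, green, red), "depth" (480x640 float32, m along the optical axis (not along the pixel's ray), 0 where there is no reading), "fx", "fy", "cx", "cy" (pixels), "k1" (the pictures are not rectified: a ray, as slopes to the right and down, at radius r is drawn at 1 + k1 r^2 times it, then the intrinsics apply), "pose" (4x4, takes a point from camera to world coordinates); the wrist camera has in their place "mount" (4x4, takes a point from camera to tool coordinates, whose origin is the TCP and whose axes are the flange's). Camera axes: x right, y down, z forward; pixel columns grow to the right and rows downward; lengths in m; the calibration is good to about 2 mm. A picture is of the moment at which its call begins: read the wrist's pose just before it.
- arm.close_job(): hands the job in; it is judged then, once.
The state is a dict: "t": time; "joint_positions": joint angles; "qd": joint speeds; "joint_torque": joint torques, N m; "position": TCP position; "tool_rot": TCP orientation; "force": force on the tool from outside, world axes, zero at the start; "ft_torque": the same for the moment, N m; "grip_width": finger opening in m; "grasp_force": force on a finger pad.
Only numpy, scipy, OpenCV 4.12 (cv2) and the standard library are available. Lean on these libraries where they do the work, as an engineer would, in place of code of your own. Each camera call takes 0.05 s, during which the arm holds its last target. There are 200 camera calls.

## Working session

There is one attempt and no reset: what is moved stays moved. The work goes in short steps, Python scripts to look and compute and a tool call to move; the robot and the scene stay as the last step left them, time stands still between calls to the robot, and variables do not carry over. Pictures are saved under pics/ and viewed, at most 10 in all, crops included, and the job is handed in when it is done.

Besides the shell and the picture viewer there is one more tool, called as name(argument=value, ...), one argument or row to a line, values as JSON. play_rows: Moves the arm, as the interface text tells. Its arguments: {"type":"object","properties":{"moves":{"type":"array"},"claw":{"type":"number"}},"required":["moves"]}

```bash
mkdir -p pics && python3 - <<'E'
from workcell import arm
import cv2,pickle
print(arm.get_obs())
d=arm.get_image("top");pickle.dump(d,open('top.pkl','wb'));cv2.imwrite('pics/top.png',d['img'])
print({k:d[k] for k in d if k not in('img','depth')})
E
```

```text
{'t': 0.0, 'joint_positions': array([ 1.50670768e+00,  4.08224719e-02,  8.37884734e-02, -4.92262641e-04,
       -1.61548434e+00, -3.33678667e-01]), 'qd': array([-0.0011319 , -0.00023889, -0.00087696, -0.00056911, -0.00143079,
       -0.00203636]), 'joint_torque': array([ 1.10559404e-04, -3.68202782e+01,  3.47409725e+01,  6.93251342e+00,
       -5.36561769e-03, -9.45102386e-06]), 'position': array([0.23221533, 0.55288132, 0.23025492]), 'tool_rot': array([ 3.07793392e+00, -6.20317144e-01, -4.01760316e-04]), 'force': array([ 1.1426931 ,  0.07702352, -0.11259299]), 'ft_torque': array([ 0.03206294,  0.01664877, -0.00999568]), 'grasp_force': 0.0, 'grip_width': 0.08540393565387279}
{'fx': 498.01454846243576, 'fy': 498.01454846243576, 'cx': 324.9887660516485, 'cy': 236.2466425516076, 'k1': 0.014943258094025849, 'pose': array([[-0.00461674, -0.99628047,  0.08604596,  0.48590395],
       [-0.99968937,  0.00670571,  0.02400417,  0.01733315],
       [-0.02449188, -0.08590841, -0.99600195,  0.8868097 ],
       [ 0.        ,  0.        ,  0.        ,  1.        ]])}
```

View pics/top.png

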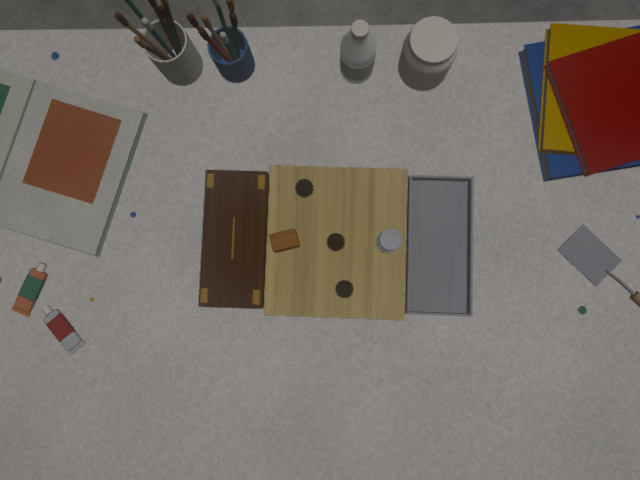

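The top view shows the board at about (265–408, 166–320), the tray to its right (world −y) and the paint box to its left. The caps are near (304,188), (336,242) and (344,289), the jar near (390,240) and the block near (284,240).

```bash
cat > h.py <<'E'
import numpy as np,cv2,pickle
def px2w(d,u,v,h):
    K=np.array([[d['fx'],0,d['cx']],[0,d['fy'],d['cy']],[0,0,1.]])
    p=cv2.undistortPoints(np.array([[[u,v]]],float),K,np.array([d['k1'],0,0,0.]))[0,0]
    T=d['pose'];r=T[:3,:3]@[p[0],p[1],1];return T[:3,3]+r*(h-T[2,3])/r[2]
E
python3 - <<'E'
from h import *
d=pickle.load(open('top.pkl','rb'));im=d['img']
g=im.max(2);m=((g<75)).astype(np.uint8);m[:,:270]=0;m[:,405:]=0;m[:168]=0;m[316:]=0
n,l,s,c=cv2.connectedComponentsWithStats(m)
for i in range(1,n):
    if s[i,4]>60: print('cap',s[i],c[i],px2w(d,*c[i],.048).round(4))
# measured depth heights
def w(u,v):
    z=d['depth'][int(v),int(u)];q=px2w(d,u,v,0);T=d['pose'];r=q-T[:3,3];r/=r@T[:3,2];return (T[:3,3]+r*z).round(3)
for n_,u,v in[('board',310,215),('capmid',336,242),('jar',391,239),('block',284,239),('tray',440,250)]:print(n_,w(u,v))
for n_,u,v,h in[('b1',269,166,.032),('b2',407.5,168,.032),('b3',405,320,.032),('b4',265,318,.032),('jar',391,239,.05),('block',284.5,239,.066),('t1',408,177,.028),('t2',473,177,.028),('t3',471,315,.028),('t4',406,314,.028),]:print(n_,px2w(d,u,v,h+(.032 if n_=='jar' else 0)).round(4))
cv2.imwrite('pics/crop.png',cv2.resize(im[155:330,195:480],None,fx=2.8,fy=2.8,interpolation=cv2.INTER_CUBIC))
E
```

```text
cap [296 179  17  19 248] [303.85887097 187.75806452] [0.6417 0.0732 0.048 ]
cap [327 233  18  18 239] [335.39748954 241.59414226] [0.5492 0.02   0.048 ]
cap [336 280  17  18 238] [343.92436975 288.66386555] [0.4701 0.0062 0.048 ]
board [0.597 0.064 0.034]
capmid [0.548 0.019 0.05 ]
jar [ 0.55  -0.07   0.083]
block [0.553 0.105 0.066]
tray [ 0.536 -0.164  0.005]
b1 [0.6837 0.1353 0.032 ]
b2 [ 0.6777 -0.1059  0.032 ]
b3 [ 0.4167 -0.0967  0.032 ]
b4 [0.4207 0.1408 0.032 ]
jar [ 0.5502 -0.07    0.082 ]
block [0.5527 0.1043 0.066 ]
t1 [ 0.6627 -0.107   0.028 ]
t2 [ 0.6615 -0.2191  0.028 ]
t3 [ 0.4246 -0.2087  0.028 ]
t4 [ 0.4265 -0.0991  0.028 ]
```

View pics/crop.png

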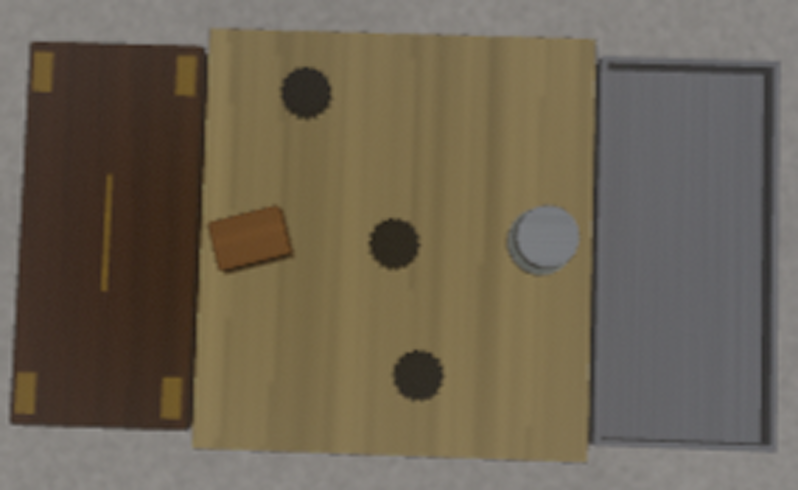

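The enlarged crop confirms the layout. The jar (crop 545,238) stands on the tray side and the block (crop 250,238) on the paint box side. The middle cap (crop 394,243) lies straight behind the jar. The depth and height values agree with the sizes given.

Plan: set the fingers about 20 mm apart so the two tips cradle each cap, and push towards −y. The near cap goes first.

play_rows(
  moves=[
    [0.5,0.47,0.1,0,0,0.18],
    [0.5,0.47,0.1,0,0,0.18],
    [0.5,0.47,0.1,0,0,0.18],
    [0.5,0.47,0.1,0,0,0.18],
    [0.5,0.47,0.1,0,0,0.18],
    [1,0.94,0.2,0,0,0.373],
    [1,0.94,0.2,0,0,0.373],
    [1,0.94,0.2,0,0,0.373],
    [1,0.94,0.2,0,0,0.373],
    [1,0.94,0.2,0,0,0.373],
    [1,0.94,0.2,0,0,0.373],
    [1,0.94,0.2,0,0,0.373],
    [1,0.94,0.2,0,0,0.373],
    [1,0.94,0.2,0,0,0.373],
    [1,0.94,0.2,0,0,0.373],
    [1,0.94,0.2,0,0,0.373],
    [1,0.94,0.2,0,0,0.373],
    [1,0.94,0.2,0,0,0.373],
  ],
  claw=0.74,
)

```text
t: 1.55
position: [0.4553, 0.0525, 0.1514]
tool_rot: [-2.224, 2.218, 0.0]
force: [-0.8, -0.2, -0.0]
grip_width: 0.0224
grasp_force: 0.0
```

play_rows(
  moves=[
    [0.014,-0.037,0.08,0,0,0],
    [0.014,-0.037,0.16,0,0,0],
    [0.014,-0.037,0.22,0,0,0],
    [0.014,-0.037,0.25,0,0,0],
    [0.014,-0.037,0.27,0,0,0],
    [0.014,-0.037,0.28,0,0,0],
    [0.014,-0.037,0.286,0,0,0],
    [0.014,-0.037,0.286,0,0,0],
    [0.014,-0.037,0.286,0,0,0],
  ],
)

```text
t: 2.3
position: [0.471, 0.0463, 0.0382]
tool_rot: [-2.222, 2.218, -0.002]
force: [0.9, 0.0, 1.1]
grip_width: 0.022
grasp_force: 0.0
```

```bash
python3 - <<'E'
from workcell import arm
import cv2
o=arm.get_obs();print(o['position'],o['force'])
d=arm.get_image("side");cv2.imwrite('pics/s1.png',d['img'])
E
```

```text
[0.4710388  0.04632625 0.03823932] [0.8860649  0.03944411 1.0612031 ]
```

View pics/s1.png

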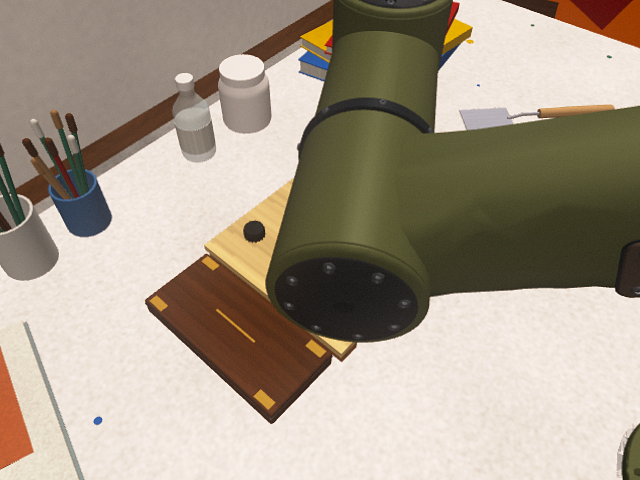

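The side view shows only the far cap (254,231) on the board, because the arm hides the rest. The height and force look right, so I start the near cap's push.

play_rows(
  moves=[
    [0.015,0,0,0,0,0],
    [0.03,0,0,0,0,0],
    [0.045,0,0,0,0,0],
    [0.06,0,0,0,0,0],
    [0.08,0,0,0,0,0],
    [0.1,0,0,0,0,0],
    [0.12,0,0,0,0,0],
    [0.14,0,0,0,0,0],
    [0.16,0,0,0,0,0],
    [0.18,0,0,0,0,0],
    [0.2,0,0,0,0,0],
    [0.22,0,0,0,0,0],
    [0.24,0,0,0,0,0],
    [0.26,0,0,0,0,0],
    [0.28,0,0,0,0,0],
    [0.3,0,0,0,0,0],
    [0.32,0,0,0,0,0],
    [0.34,0,0,0,0,0],
    [0.36,0,0,0,0,0],
    [0.38,0,0,0,0,0],
  ],
)

```text
t: 4.02
position: [0.4703, -0.1069, 0.0368]
tool_rot: [2.222, -2.22, -0.0]
force: [0.2, -0.3, 0.2]
grip_width: 0.0218
grasp_force: 0.0
```

play_rows(
  moves=[
    [0.02,0,0,0,0,0],
    [0.04,0,0,0,0,0],
    [0.055,0,0,0,0,0],
    [0.055,0,0,0,0,0],
    [0.05,0,-0.06,0,0,0],
    [0.05,0,-0.14,0,0,0],
    [0.05,0,-0.23,0,0,0],
    [0.05,0,-0.23,0,0,0],
    [0.05,0,-0.23,0,0,0],
  ],
)

```text
t: 4.77
position: [0.4719, -0.1259, 0.1316]
tool_rot: [-2.22, 2.217, -0.005]
force: [-0.4, -0.3, -1.8]
grip_width: 0.0224
grasp_force: 0.0
```

```bash
python3 - <<'E'
from workcell import arm
import cv2
o=arm.get_obs();print(o['position'],o['force'])
d=arm.get_image("wrist");cv2.imwrite('pics/w1.png',d['img'])
d=arm.get_image("top");cv2.imwrite('pics/t2.png',cv2.resize(d['img'][155:330,195:480],None,fx=2.8,fy=2.8))
E
```

```text
[ 0.47193016 -0.12585628  0.13155443] [-0.37325024 -0.33774345 -1.80699902]
```

View pics/w1.png

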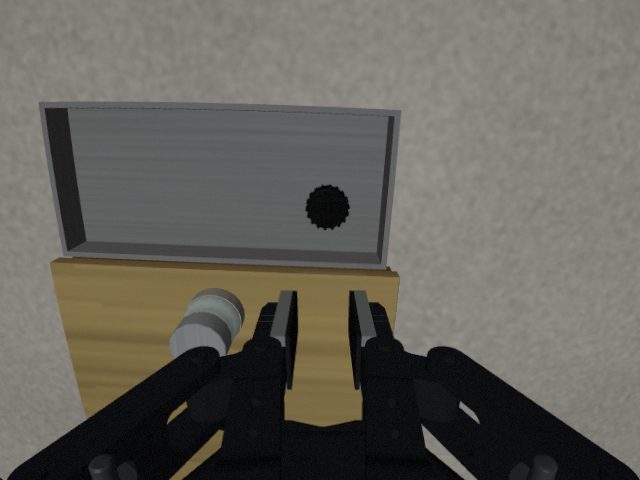

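The wrist view shows the near cap lying flat in the tray (327,207), with the jar still standing (208,325). Next is the far cap.

play_rows(
  moves=[
    [-0.08,-0.057,-0.02,0,0,0],
    [-0.16,-0.114,-0.02,0,0,0],
    [-0.24,-0.171,-0.02,0,0,0],
    [-0.32,-0.228,-0.02,0,0,0],
    [-0.4,-0.285,-0.02,0,0,0],
    [-0.48,-0.342,-0.02,0,0,0],
    [-0.55,-0.392,0,0,0,0],
    [-0.595,-0.425,0.05,0,0,0],
    [-0.595,-0.425,0.1,0,0,0],
    [-0.595,-0.425,0.15,0,0,0],
    [-0.595,-0.425,0.19,0,0,0],
    [-0.595,-0.425,0.21,0,0,0],
    [-0.595,-0.425,0.225,0,0,0],
    [-0.595,-0.425,0.237,0,0,0],
    [-0.595,-0.425,0.237,0,0,0],
    [-0.595,-0.425,0.237,0,0,0],
  ],
)

```text
t: 6.2
position: [0.6405, 0.1121, 0.0348]
tool_rot: [-2.222, 2.22, -0.001]
force: [0.1, -0.2, 0.5]
grip_width: 0.0221
grasp_force: 0.0
```

play_rows(
  moves=[
    [0.015,0,-0.005,0,0,0],
    [0.03,0,-0.005,0,0,0],
    [0.045,0,-0.005,0,0,0],
    [0.06,0,-0.005,0,0,0],
    [0.08,0.003,-0.005,0,0,0],
    [0.1,0.006,-0.005,0,0,0],
    [0.12,0.01,-0.005,0,0,0],
    [0.14,0.014,-0.005,0,0,0],
    [0.16,0.018,-0.005,0,0,0],
    [0.18,0.022,-0.005,0,0,0],
    [0.2,0.026,-0.005,0,0,0],
    [0.22,0.03,-0.005,0,0,0],
    [0.24,0.034,-0.005,0,0,0],
    [0.26,0.038,-0.005,0,0,0],
    [0.28,0.042,-0.005,0,0,0],
    [0.3,0.046,-0.005,0,0,0],
    [0.32,0.05,-0.005,0,0,0],
    [0.34,0.054,-0.005,0,0,0],
    [0.36,0.058,-0.005,0,0,0],
    [0.38,0.062,-0.005,0,0,0],
  ],
)

```text
t: 7.87
position: [0.6155, -0.0406, 0.0361]
tool_rot: [2.223, -2.22, 0.0]
force: [0.7, 1.4, 1.2]
grip_width: 0.022
grasp_force: 0.6
```

play_rows(
  moves=[
    [0.02,0.003,0,0,0,0],
    [0.04,0.006,0,0,0,0],
    [0.06,0.008,0,0,0,0],
    [0.08,0.008,0,0,0,0],
    [0.1,0.008,0,0,0,0],
    [0.12,0.008,0,0,0,0],
    [0.14,0.008,0,0,0,0],
    [0.16,0.008,0,0,0,0],
    [0.18,0.008,0,0,0,0],
    [0.2,0.008,0,0,0,0],
    [0.213,0.008,0,0,0,0],
    [0.213,0.008,0,0,0,0],
    [0.21,0.008,-0.06,0,0,0],
    [0.21,0.008,-0.14,0,0,0],
    [0.21,0.008,-0.24,0,0,0],
    [0.21,0.008,-0.24,0,0,0],
    [0.21,0.008,-0.24,0,0,0],
  ],
)

```text
t: 9.28
position: [0.6142, -0.1237, 0.1359]
tool_rot: [-2.22, 2.216, -0.007]
force: [0.6, -0.1, -1.9]
grip_width: 0.0218
grasp_force: 0.0
```

```bash
python3 - <<'E'
from workcell import arm
import cv2
o=arm.get_obs();print(o['position'],o['force'])
d=arm.get_image("wrist");cv2.imwrite('pics/w2.png',d['img'])
E
```

```text
[ 0.6142285  -0.12372575  0.13591227] [ 0.57070382 -0.11990491 -1.859337  ]
```

View pics/w2.png

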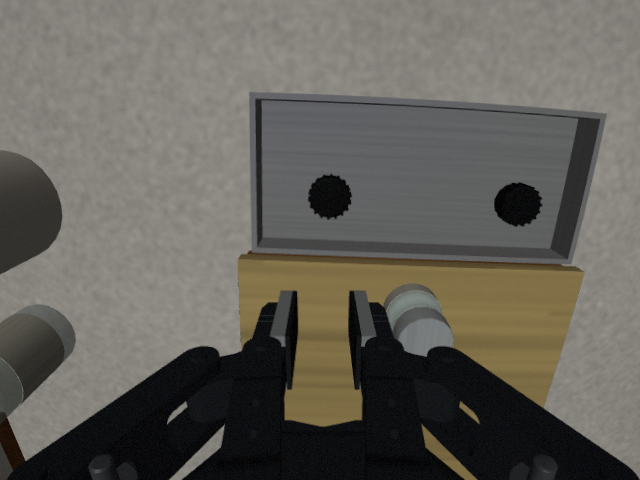

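The far cap is in the tray as well (330,196), beside the first (518,204), and the jar stands untouched. For the middle cap I turn the gripper 90°, push the cap towards −x past the jar's line, then push it towards −y.

play_rows(
  moves=[
    [-0.04,0.007,-0.02,0,0,0.038],
    [-0.08,0.014,-0.02,0,0,0.076],
    [-0.12,0.021,-0.02,0,0,0.114],
    [-0.16,0.028,-0.02,0,0,0.152],
    [-0.2,0.035,-0.02,0,0,0.19],
    [-0.24,0.042,-0.02,0,0,0.228],
    [-0.28,0.05,-0.02,0,0,0.266],
    [-0.32,0.06,-0.02,0,0,0.304],
    [-0.359,0.066,-0.01,0,0,0.342],
    [-0.359,0.066,0,0,0,0.38],
    [-0.359,0.066,0,0,0,0.418],
    [-0.359,0.066,0,0,0,0.456],
    [-0.359,0.066,0,0,0,0.5],
    [-0.359,0.066,0,0,0,0.5],
    [-0.359,0.066,0,0,0,0.5],
  ],
)

```text
t: 10.58
position: [0.5854, 0.0197, 0.1308]
tool_rot: [0.006, -3.14, 0.001]
force: [-0.3, 0.0, 1.0]
grip_width: 0.0222
grasp_force: 0.0
```

```bash
python3 - <<'E'
from workcell import arm
import cv2
o=arm.get_obs();print(o['position'],o['tool_rot'],o['joint_positions'].round(2))
d=arm.get_image("wrist");cv2.imwrite('pics/w3.png',d['img'])
E
```

```text
[0.58538464 0.01971696 0.13078735] [ 6.21342962e-03 -3.13953932e+00  7.49357304e-04] [ 0.38  0.02 -0.12 -0.   -1.43 -1.94]
```

View pics/w3.png

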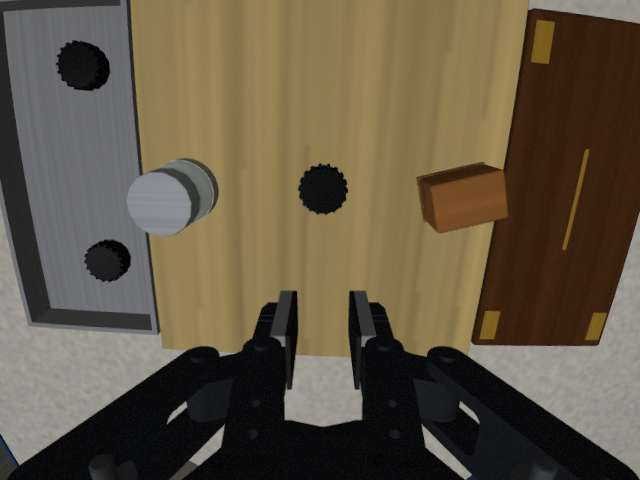

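The middle cap (323,189) is centred between the fingertips, with the jar at (172,200) and the block at (463,198), both clear of the path.

play_rows(
  moves=[
    [-0.009,0,0.05,0,0,0],
    [-0.009,0,0.1,0,0,0],
    [-0.009,0,0.15,0,0,0],
    [-0.009,0,0.19,0,0,0],
    [-0.009,0,0.21,0,0,0],
    [-0.009,0,0.225,0,0,0],
    [-0.009,0,0.234,0,0,0],
    [-0.009,0,0.234,0,0,0],
    [-0.009,0,0.234,0,0,0],
  ],
)

```text
t: 11.38
position: [0.59, 0.0197, 0.0394]
tool_rot: [-0.003, 3.14, -0.0]
force: [0.2, 0.6, 0.8]
grip_width: 0.0216
grasp_force: 0.0
```

play_rows(
  moves=[
    [0.013,0,0,0,0,0],
    [0.026,0,0,0,0,0],
    [0.039,0,0,0,0,0],
    [0.052,0,0,0,0,0],
    [0.067,0,0,0,0,0],
    [0.082,0,0,0,0,0],
    [0.097,0,0,0,0,0],
    [0.112,0,0,0,0,0],
    [0.127,0,0,0,0,0],
    [0.142,0,0,0,0,0],
    [0.157,0,0,0,0,0],
    [0.172,0,0,0,0,0],
    [0.187,0,0,0,0,0],
    [0.2,0,0,0,0,0],
    [0.21,0,0,0,0,0],
    [0.218,0,0,0,0,0],
    [0.218,0,0,0,0,0],
    [0.19,0,0,0,0,0],
    [0.17,0,0,0,0,0],
    [0.17,0,-0.05,0,0,0],
  ],
)

```text
t: 13.05
position: [0.5199, 0.0192, 0.0543]
tool_rot: [0.001, -3.134, 0.002]
force: [-0.2, -0.0, -1.2]
grip_width: 0.0222
grasp_force: 0.0
```

play_rows(
  moves=[
    [0,0,-0.08,0,0,0],
    [0,0,-0.16,0,0,0],
    [0,0,-0.19,0,0,0],
    [0,0,-0.19,0,0,0],
    [0,0,-0.19,0,0,0],
  ],
)

```text
t: 13.47
position: [0.5219, 0.0198, 0.1346]
tool_rot: [-0.001, 3.141, 0.001]
force: [-0.9, -0.7, -0.5]
grip_width: 0.0221
grasp_force: 0.0
```

```bash
python3 - <<'E'
from workcell import arm
from h import *
o=arm.get_obs();print(o['position'],o['tool_rot'])
d=arm.get_image("wrist");cv2.imwrite('pics/w4.png',d['img'])
from scipy.spatial.transform import Rotation as R
T=np.eye(4);T[:3,:3]=R.from_rotvec(o['tool_rot']).as_matrix();T[:3,3]=o['position']
d['pose']=T@d['mount'];pickle.dump(d,open('w4.pkl','wb'))
m=(d['img'].max(2)<60).astype(np.uint8);m[290:]=0
n,l,s,c=cv2.connectedComponentsWithStats(m)
for i in range(1,n):
    if s[i,4]>300: print(s[i],c[i],px2w(d,*c[i],.044).round(4))
E
```

```text
[0.52188849 0.01984959 0.13459419] [-1.44622288e-03  3.14117810e+00  1.10006203e-03]
[139  97  20 185 460] [147.61304348 186.99347826] [ 0.483  -0.0926  0.044 ]
[   0  103   52  187 4223] [ 22.31754677 196.57092115] [ 0.4881 -0.1831  0.044 ]
[  486   112   154   178 14284] [561.4216606  198.44140297] [0.4904 0.1795 0.044 ]
[  74  138   50   44 1711] [ 98.44360023 159.15838691] [ 0.4646 -0.1229  0.044 ]
[ 299  153   48   50 1790] [322.36759777 178.16927374] [0.4781 0.0205 0.044 ]
[601 222  24  68 378] [614.2989418  261.65079365] [0.5361 0.2305 0.044 ]
[ 412  253   71   29 1092] [445.47069597 266.83058608] [0.5389 0.1052 0.044 ]
```

View pics/w4.png

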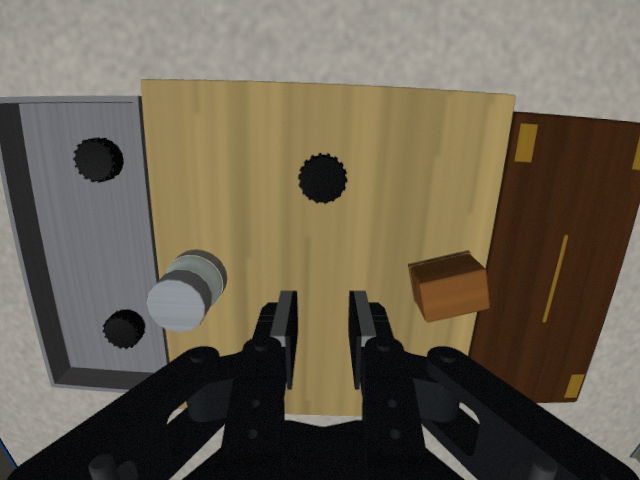

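The middle cap is now at (322,178), which is world (0.478, 0.0205), clear of the jar's line. The first cap (98,159) may be lying where this one would land, so I check before the last push.

```bash
python3 - <<'E'
from h import *
d=pickle.load(open('w4.pkl','rb'))
for n,u,v,h in[('cap1',98,160,.018),('cap2',124,329,.018),('jar',195,277,.057),('tr in near corner?',138,100,.028),('trayfloor',23,104,.004)]:print(n,px2w(d,u,v,h).round(4))
E
```

```text
cap1 [ 0.4678 -0.1394  0.018 ]
cap2 [ 0.6058 -0.144   0.018 ]
jar [ 0.5405 -0.0631  0.057 ]
tr in near corner? [ 0.4285 -0.0993  0.028 ]
trayfloor [ 0.4263 -0.2015  0.004 ]
```

The first cap is at (0.468, −0.139), so a straight push would drop this one on top of it. I push straight until the cap is beside the jar, then finish at about 30° so it lands near x = 0.52, between the other two.

play_rows(
  moves=[
    [0.02,0.02,0,0,0,-0.038],
    [0.04,0.04,0,0,0,-0.076],
    [0.06,0.06,0,0,0,-0.114],
    [0.08,0.08,0,0,0,-0.152],
    [0.1,0.1,0,0,0,-0.19],
    [0.11,0.1,0,0,0,-0.228],
    [0.11,0.1,0,0,0,-0.266],
    [0.11,0.1,0,0,0,-0.304],
    [0.11,0.1,0,0,0,-0.342],
    [0.11,0.1,0,0,0,-0.38],
    [0.11,0.1,0,0,0,-0.418],
    [0.11,0.1,0,0,0,-0.456],
    [0.11,0.1,0,0,0,-0.5],
    [0.11,0.1,0,0,0,-0.5],
    [0.11,0.1,0,0,0,-0.5],
  ],
  claw=0.78,
)

```text
t: 14.77
position: [0.477, 0.0594, 0.1331]
tool_rot: [2.218, -2.222, -0.001]
force: [-0.8, -0.0, 0.3]
grip_width: 0.0192
grasp_force: 0.0
```

play_rows(
  moves=[
    [0,0,0.06,0,0,0],
    [0,0,0.12,0,0,0],
    [0,0,0.17,0,0,0],
    [0,0,0.205,0,0,0],
    [0,0,0.225,0,0,0],
    [0,0,0.238,0,0,0],
    [0,0,0.243,0,0,0],
    [0,0,0.243,0,0,0],
    [0,0,0.243,0,0,0],
  ],
)

```text
t: 15.52
position: [0.478, 0.0597, 0.0382]
tool_rot: [-2.222, 2.22, -0.001]
force: [-0.7, -0.1, 0.2]
grip_width: 0.0185
grasp_force: 0.0
```

play_rows(
  moves=[
    [0.015,0,0,0,0,0],
    [0.03,0,0,0,0,0],
    [0.045,0,0,0,0,0],
    [0.06,0,0,0,0,0],
    [0.077,0,0,0,0,0],
    [0.094,0,0,0,0,0],
    [0.111,0,0,0,0,0],
    [0.128,0,0,0,0,0],
    [0.145,0,0,0,0,0],
    [0.162,0,0,0,0,0],
    [0.179,0,0,0,0,0],
    [0.196,0,0,0,0,0],
    [0.21,0,0,0,0,0],
    [0.222,0,0,0,0,0],
    [0.23,0,0,0,0,0],
    [0.235,0,0,0,0,0],
    [0.235,0,0,0,0,0],
    [0.2,0,0,0,0,0],
    [0.18,0,-0.05,0,0,0],
    [0.18,0,-0.1,0,0,0],
  ],
)

```text
t: 17.18
position: [0.4765, -0.0118, 0.0764]
tool_rot: [2.222, -2.217, -0.003]
force: [1.2, 0.3, 0.7]
grip_width: 0.0187
grasp_force: 0.0
```

play_rows(
  moves=[
    [0.01,0.015,-0.06,0,0,-0.04],
    [0.02,0.03,-0.12,0,0,-0.08],
    [0.033,0.045,-0.14,0,0,-0.12],
    [0.033,0.045,-0.14,0,0,-0.167],
    [0.033,0.045,-0.14,0,0,-0.167],
    [0.033,0.045,-0.14,0,0,-0.167],
  ],
)

```text
t: 17.68
position: [0.4594, -0.0255, 0.1329]
tool_rot: [2.721, -1.57, -0.001]
force: [0.5, 0.1, -0.4]
grip_width: 0.019
grasp_force: 0.0
```

```bash
python3 - <<'E'
from workcell import arm
from h import *
o=arm.get_obs();print(o['position'],o['tool_rot'])
d=arm.get_image("wrist");cv2.imwrite('pics/w5.png',d['img'])
from scipy.spatial.transform import Rotation as R
T=np.eye(4);T[:3,:3]=R.from_rotvec(o['tool_rot']).as_matrix();T[:3,3]=o['position']
d['pose']=T@d['mount']
m=(d['img'].max(2)<60).astype(np.uint8);m[290:]=0
n,l,s,c=cv2.connectedComponentsWithStats(m)
for i in range(1,n):
    if s[i,4]>300: print(s[i],c[i],px2w(d,*c[i],.044).round(4))
print(T[:3,:3].round(3))
E
```

```text
[ 0.45940838 -0.0255385   0.13293702] [ 2.72092465e+00 -1.56981023e+00 -6.55729556e-04]
[ 414    0  100  157 1971] [471.48604769  62.43683409] [ 0.4385 -0.165   0.044 ]
[ 374   49   50   52 1899] [398.63191153  74.74986835] [ 0.4717 -0.1369  0.044 ]
[ 300  161   49   50 1823] [323.81404279 185.85957213] [ 0.4767 -0.0578  0.044 ]
[[ 0.501 -0.866 -0.001]
 [-0.866 -0.501 -0.   ]
 [-0.     0.    -1.   ]]
```

View pics/w5.png

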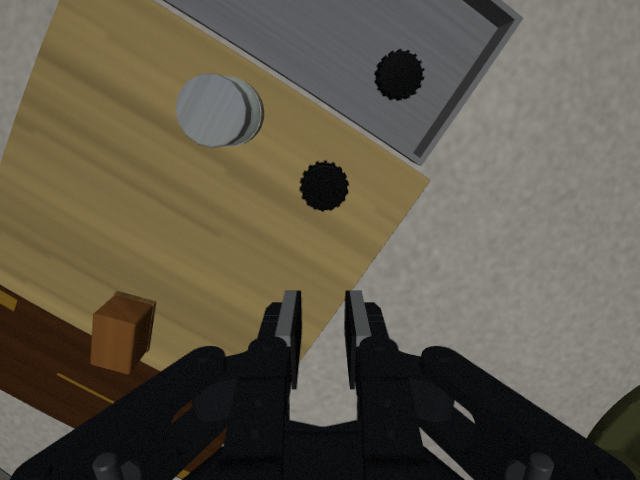

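The cap (324,186) is straight ahead of the fingers at the 30° heading. The jar (219,110) sits well to the left of the push line, and the landing spot is clear of the first cap (399,75).

play_rows(
  moves=[
    [0,0,0.06,0,0,0],
    [0,0,0.12,0,0,0],
    [0,0,0.17,0,0,0],
    [0,0,0.205,0,0,0],
    [0,0,0.225,0,0,0],
    [0,0,0.235,0,0,0],
    [0,0,0.239,0,0,0],
    [0,0,0.239,0,0,0],
    [0,0,0.239,0,0,0],
  ],
)

```text
t: 18.48
position: [0.4602, -0.0256, 0.0386]
tool_rot: [-2.722, 1.568, -0.002]
force: [-0.0, 0.4, 0.2]
grip_width: 0.0186
grasp_force: 0.0
```

play_rows(
  moves=[
    [0.013,0,0,0,0,0],
    [0.026,0,0,0,0,0],
    [0.04,0,0,0,0,0],
    [0.055,0,0,0,0,0],
    [0.07,0,0,0,0,0],
    [0.087,0,0,0,0,0],
    [0.104,0,0,0,0,0],
    [0.121,0,0,0,0,0],
    [0.138,0,0,0,0,0],
    [0.155,0,0,0,0,0],
    [0.172,0,0,0,0,0],
    [0.189,0,0,0,0,0],
    [0.206,0,0,0,0,0],
    [0.223,0,0,0,0,0],
    [0.24,0,0,0,0,0],
    [0.257,0,0,0,0,0],
    [0.274,0,0,0,0,0],
    [0.287,0,0,0,0,0],
    [0.287,0,0,0,0,0],
    [0.287,0,-0.05,0,0,0],
  ],
)

```text
t: 20.15
position: [0.5147, -0.1249, 0.0536]
tool_rot: [2.719, -1.568, -0.011]
force: [-0.7, -0.1, -1.0]
grip_width: 0.0187
grasp_force: 0.0
```

play_rows(
  moves=[
    [0,0,-0.08,0,0,0],
    [0,0,-0.18,0,0,0],
    [0,0,-0.28,0,0,0],
    [-0.1,0.1,-0.3,0,0,0],
    [-0.2,0.1,-0.3,0,0,0],
    [-0.2,0.1,-0.3,0,0,0],
    [-0.2,0.1,-0.3,0,0,0],
  ],
)

```text
t: 20.73
position: [0.4417, -0.0743, 0.1789]
tool_rot: [-2.722, 1.563, -0.003]
force: [0.5, 0.3, -0.1]
grip_width: 0.0187
grasp_force: 0.0
```

```bash
python3 - <<'E'
from workcell import arm
import cv2
o=arm.get_obs();print(o['position'],o['t'])
d=arm.get_image("wrist");cv2.imwrite('pics/w6.png',d['img'])
E
```

```text
[ 0.44167699 -0.07427417  0.17888082] 20.7333
```

View pics/w6.png

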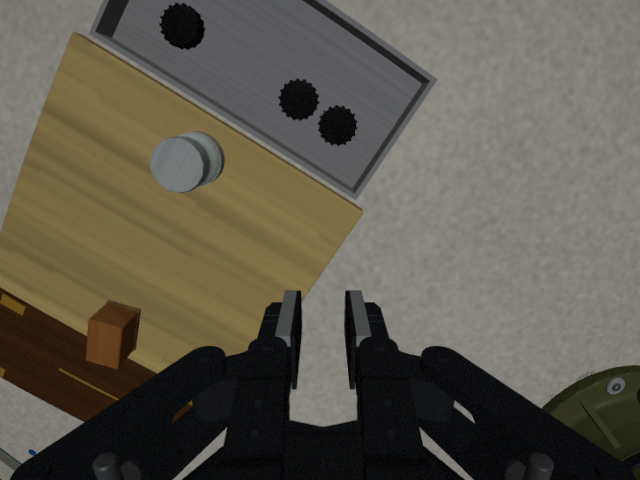

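All three caps lie flat in the tray at (182,25), (299,99) and (337,125). The jar and the block still stand where they were, and the arm is clear.

```bash
python3 -c "
from workcell import arm
print(arm.close_job())"
```

```text
the job is handed in; nothing more can be done
None
```

All three caps were swept into the tray, the jar and block still stand in place, and the job was handed in at about 21 s of the 61 s allowed.

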